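# Start the toast: press the left toaster lever fully down

### The job

Two slices of bread stand in the left half of the toaster: with the fingertips, gently press that half's lever all the way down so that the bread is lowered and starts to toast, then take the hand away. The right half is empty, so its lever stays up; do not touch the bread or the two browning dials, do not shove the toaster, and leave the honey jar, mug and teaspoon where they are.

Things in the scene. Friction and masses are not known exactly. Their poses are not given: they have to be found in the camera images.
- toaster: Cream four-slot toaster, 212 deep x 315 wide x 184 mm high, about 2.3 kg, loose. Origin: centre of its underside; z up; its front (levers, dials) looks along its own -x, to the robot; +y is to the robot's left. The upright front face is at x = -82 mm, up to z = 182; nothing stands farther out than x = -106. Black thumb levers at y = +77 (left) and -77 mm (right), each with a round dial lower and farther out.
- lever_left_top (a point): Middle of the upper face of the left lever's black thumb piece, 153 mm up when raised; moves with it; axes as the toaster's. The piece is 16 mm deep (toaster's x), 38 wide (y), 12 thick, with an 8 mm gap to the front face, which rises 29 mm above the raised lever: a wide gripper must lean back from the toaster (about 30 degrees) to follow it down.
- toaster_lever_l (a joint): Travel of the left lever in m, straight down: 0 is up (bread raised), 0.075 is fully down at its stop. It resists with less than 1.5 N until the stop, has no spring and stays where it is left.
- toaster_lever_r (a joint): Travel of the right lever in m, built the same; it starts up, at 0.
- toaster_dial_l: Left browning dial, black, 34 mm across, standing 20 mm out of the front face, its centre at x = -94, y = +122, z = +65 mm in the toaster's frame. This body's origin is the toaster's origin.
- toaster_dial_r: Right browning dial, the same, its centre at x = -94, y = -122, z = +65 mm in the toaster's frame. This body's origin is the toaster's origin.
- bread_0: Outer slice of bread (light crumb, brown crust), 96 x 12 x 106 mm, standing on edge in the leftmost slot; it rides on the left lever. Origin: middle of its lower edge. With the lever up its top is 213 mm above the worktop; its near edge is 45 mm behind the toaster's front face.
- bread_1: Inner slice of bread, the same, in the second slot from the left; it rides on the left lever too.
- honey_jar: Closed glass honey jar with a grey lid, 66 mm across, 102 mm high, loose, beside the toaster's left end. Origin: centre of its underside.
- mug: Green and white mug, 78 mm across, 116 mm with its handle, 101 mm high, loose, in front of the toaster's right half. Origin: on its underside, midway between its far side and the end of its handle, 19 mm from the cup's axis; the handle points along its own -y.
- teaspoon: Steel teaspoon, 139 x 30 x 10 mm, loose, lying near the front edge of the worktop, left of the mug. Origin: centre of its underside.

How it is judged:
By the outcome, as a careful person would: the job done as asked, in the order asked, and still so for the second after the job is handed in, with the robot touching nothing.
It also fails if it takes over 40 s, if anything falls off the work surface, if the arm or the gripper's body presses on something with over 40 N, if the wrist force passes 120 N, or if a joint passes its speed limit or range.

### The arm

A 6-joint arm with a two-finger parallel gripper is mounted at the origin on a cart in front of the work surface, level with it; the furniture and walls round the work are solid. World frame = base frame: x ahead of the robot, y to its left, z up, the work surface at z = 0. Lengths are in m, angles in degrees, forces in N, time in s.
With the tool pointing down it reaches from about 0.4 to 0.825 m from the base axis. Payload 7 kg.
Tool frame: the origin (TCP) lies at the very end of the fingers, on their centre line; the grasp point (between the pads) lies 19 mm behind it (grip_point_offset is the distance from the TCP to the grasp point, in m); z points along the fingers, y is the line along which they close (so a half turn about z gives the same grasp; the last joint's range is limited). The gripper opens to 85 mm and grips with 20 to 120 N. Pads are 22 mm wide; open, the fingers measure 114 mm over their backs; the gripper's body (76 mm by 85 mm) begins 54 mm behind the grasp point. The pads swing forward as they close: fully open they stand 13 mm farther back than shut.
Start: joints at [92.538, 20.546, 0.682, 0, -70.136, -16.507], TCP at [0.163, 0.655, 0.231] pointing down, gripper open.
Joint ranges: [-176.03, 176.03], [-82.01, 121.73], [-58.28, 71.71], [-173.87, 95.51], [-174.79, -0.11], [-173.66, 173.66]. Speed limits (degrees/s): [136.94, 136.94, 172.46, 180, 180, 180].

### API

Orientations are given as [roll, pitch, yaw] about the fixed x, y, z axes, in that order (R = Rz(yaw) Ry(pitch) Rx(roll)).
In Python, from station import * gives the robot as it stands.
- The arm moves only by the tool drive_tool, never from a script. Its argument "deltas" is a list of rows, each a list of 3 entries, a list of its own where there are three numbers: the closure, from -1 (fully open) to 1 (shut), then the shift along the tool's x, y, z in cm, then the turn about the tool's z in rad. In form: [[grip, [dx, dy, dz], turn], ...]. A call has 1 to 8 rows; each row shifts and turns the commanded pose from where the row before left it, along the tool's axes as they then stand; what a row does not reach is not made up. A row lasts 1/12 s, in which the tool goes at most 41.7 mm and 7.16 degrees, less where a joint would pass 70% of its speed; a pose out of reach is approached as far as the arm can. A call is refused whole if a number of a shift passes 4.17 or a number of a turn 0.125, either way. A call with a gripper value outside its range is refused whole. The fingers move at their own pace and stop on an object; the grip force is fixed at half the most. Time passes only in rows, so rows that do not move let the fingers close. It gives the time, the measured TCP pose, the force, the opening and the grip force at its end, in the units of the state.
- observe(): the state, without advancing time (a new reading comes with each control period).
- grab_frame(name): name is "side" or "top" or "wrist"; returns (picture, depth): 480x640x3 uint8, red, green, blue; 480x640 float32, m along the optical axis (not along the pixel's ray), 0 where there is no reading.
- camera_params(name): a dict with "fx", "fy", "cx", "cy" (pixels), "dist" ([k1, k2, p1, p2, k3] as OpenCV has them; the pictures are not rectified), "world_from_camera" (4x4, takes a point from camera to world coordinates); the wrist camera has in their place "T_tool_cam" (4x4, takes a point from camera to tool coordinates, whose origin is the TCP and whose axes are the flange's). Camera axes: x right, y down, z forward; pixel columns grow to the right and rows downward; lengths in m; the calibration is good to about 2 mm. A picture is of the moment at which its call begins: read the wrist's pose just before it. camera_params takes no time and is no camera call.
- sign_off(): hands the job in; it is judged then, once.
Trained networks look in the newest picture that a camera, given by its name, has taken for a name from the list of things; names that differ only in an ending like _2 or _b are one class to them, and where a whole thing is asked for, a point or a joint stands for the part that bears it (a point fixed in the world has none). Each returns a list of dicts, best first, with "confidence" (0 to 1); they miss things now and then, are a little off and sometimes report something else, mostly with a low value. They report only what shows in the picture. A call takes as long as a camera call.
- recognise(thing, camera): "box" ([centre column, centre row, width, height] in pixels, round what is visible of it).
- cut_out(thing, camera): "region" (480x640 bool, what is visible of it) and "box" ([centre column, centre row, width, height] in pixels, round what is visible of it).
- landmark_of(thing, camera): "point" ([column, row] in pixels: a listed point, or the origin of a listed thing).
The state is a dict: "clock": time; "joints": joint angles; "qd": joint speeds; "effort": joint torques, N m; "tool_pos": TCP position; "orientation": TCP orientation; "ft_force": force on the tool from outside, world axes, zero at the start; "wrist_torque": the same for the moment, N m; "grip_width": finger opening in m; "finger_force": force on a finger pad.
Only numpy, scipy, OpenCV 4.12 (cv2) and the standard library are available. Lean on these libraries where they do the work, as an engineer would, in place of code of your own. Each camera call takes 0.05 s, during which the arm holds its last target. There are 200 camera calls.

## Working session

There is one attempt and no reset: what is moved stays moved. The work goes in short steps, Python scripts to look and compute and a tool call to move; the robot and the scene stay as the last step left them, time stands still between calls to the robot, and variables do not carry over. Pictures are saved under pics/ and viewed, at most 10 in all, crops included, and the job is handed in when it is done.

Besides the shell and the picture viewer there is one more tool, called after "Call:" by a JSON object that holds its "method" and its "body". drive_tool: Moves the arm, as the interface text tells. Its arguments: {"type":"object","properties":{"deltas":{"type":"array"}},"required":["deltas"]}

```bash
mkdir -p pics; ls; cat > h.py <<'E'
from station import *
import numpy as np, cv2
from scipy.spatial.transform import Rotation as R
def tool():
    s=observe(); T=np.eye(4); T[:3,:3]=R.from_euler('xyz',s['orientation'],degrees=True).as_matrix(); T[:3,3]=s['tool_pos']; return T
def ray(name,uv,T=None):
    c=camera_params(name); K=np.array([[c['fx'],0,c['cx']],[0,c['fy'],c['cy']],[0,0,1]])
    n=cv2.undistortPoints(np.array([[uv]],float),K,np.array(c['dist'],float)).ravel()
    W=np.array(c['world_from_camera']) if 'world_from_camera' in c else (T if T is not None else tool())@np.array(c['T_tool_cam'])
    return W,np.array([n[0],n[1],1])
def pt(name,uv,d,T=None):
    W,n=ray(name,uv,T); return (W@np.append(n*d,1))[:3]
E
python3 - <<'E'
from h import *
s=observe(); print({k:np.round(v,3) for k,v in s.items()})
ims=[]
for n in('side','top','wrist'):
    T=tool(); im,d=grab_frame(n); cv2.imwrite(f'pics/{n}0.png',im[:,:,::-1])
    for th in ('lever_left_top','toaster','toaster_lever_l','toaster_dial_l','toaster_dial_r','mug','honey_jar'):
        for r in landmark_of(th,n)[:2]:
            u,v=r['point']; 
            if not(0<=int(u)<640 and 0<=int(v)<480): continue
            w=d[max(0,int(v)-2):int(v)+3,max(0,int(u)-2):int(u)+3]; w=w[w>0]; dd=np.median(w) if w.size else 0
            print(n,th,round(r['confidence'],2),np.round(r['point'],1),np.round(pt(n,(u,v),dd,T),4))
E
```

```text
pics
{'clock': np.float64(0.0), 'joints': array([ 9.2539e+01,  2.0593e+01,  6.3500e-01, -1.9000e-02, -7.0137e+01,
       -1.6506e+01]), 'qd': array([ 0.121, -0.053, -0.059,  0.061, -0.074,  0.066]), 'effort': array([-0.0000e+00, -5.8333e+01,  2.9342e+01,  6.9370e+00, -6.0000e-03,
        0.0000e+00]), 'tool_pos': array([0.163, 0.655, 0.23 ]), 'orientation': array([ 1.79903e+02, -1.00000e-02, -1.39740e+01]), 'ft_force': array([0.258, 0.42 , 0.382]), 'wrist_torque': array([ 0.033, -0.023, -0.035]), 'finger_force': np.float64(0.0), 'grip_width': np.float64(0.086)}
side lever_left_top 0.8 [300.7 206.3] [ 0.5712 -0.1682  0.1514]
side toaster 0.6 [341.5 219.9] [ 0.5863 -0.2464  0.1088]Traceback (most recent call last):
  File "<stdin>", line 7, in <module>
ValueError: it knows: bread, honey_jar, lever_left_top, mug, teaspoon, toaster, toaster_dial
```

```bash
python3 - <<'E'
from h import *
for n in('side','top'):
    T=tool(); im,d=grab_frame(n); cv2.imwrite(f'pics/{n}0.png',im[:,:,::-1])
    for th in ('lever_left_top','toaster','toaster_dial','mug','honey_jar','teaspoon','bread'):
        for r in landmark_of(th,n)[:2]:
            u,v=r['point']; 
            if not(0<=int(u)<640 and 0<=int(v)<480): continue
            w=d[max(0,int(v)-2):int(v)+3,max(0,int(u)-2):int(u)+3]; w=w[w>0]; dd=np.median(w) if w.size else 0
            print(n,th,round(r['confidence'],2),np.round(r['point'],1),np.round(pt(n,(u,v),dd,T),4))
    # toaster's outline from its cloud
    cs=cut_out('toaster',n)
    if cs:
        m=cv2.erode(cs[0]['region'].astype(np.uint8),np.ones((3,3)))>0
        v,u=np.where(m&(d>0)); c=camera_params(n); K=np.array([[c['fx'],0,c['cx']],[0,c['fy'],c['cy']],[0,0,1]])
        q=cv2.undistortPoints(np.stack([u,v],1)[:,None].astype(float),K,np.array(c['dist'],float))[:,0]
        P=np.c_[q,np.ones(len(q))]*d[v,u][:,None]; W=np.array(c['world_from_camera']); P=P@W[:3,:3].T+W[:3,3]
        np.save(n+'P.npy',P)
        t=P[(P[:,2]>.165)&(P[:,2]<.195)]
        print(n,len(P),len(t),cv2.minAreaRect(t[:,:2].astype(np.float32)),np.percentile(P[:,2],[1,50,99]), W[:3,3])
print(observe()['clock'])
E
```

```text
side lever_left_top 0.71 [300.2 209.2] [ 0.565  -0.1685  0.1504]
side toaster 0.81 [342.6 219.9] [ 0.5858 -0.2486  0.11  ]
side mug 0.59 [381.6 297.6] [ 0.4645 -0.3475  0.0467]
side honey_jar 0.97 [248.6 216. ] [ 0.6079 -0.0434  0.0406]
side teaspoon 0.63 [195.5 297.7] [0.4124 0.0175 0.0063]
side teaspoon 0.36 [322.5 183.9] [ 0.6091 -0.2026  0.1808]
side bread 0.82 [296.  176.7] [ 0.6157 -0.1501  0.1823]
side bread 0.73 [323.2 182.8] [ 0.6295 -0.2006  0.1605]
side 16293 7035 ((0.6748622059822083, -0.2403290867805481), (0.17972803115844727, 0.2953542470932007), 1.7206376791000366) [0.02624785 0.15919474 0.20860382] [ 0.02708818 -0.29514088  0.86268055]
top lever_left_top 0.76 [313.7 220.3] [ 0.5609 -0.1629  0.1469]
top toaster 0.68 [365.1 239. ] [ 0.5875 -0.2667  0.1054]
top mug 0.96 [380.9 316.3] [ 0.4653 -0.3495  0.0401]
top honey_jar 0.71 [274.5 223.1] [ 0.606  -0.042   0.0303]
top teaspoon 0.75 [210.3 288.5] [0.4053 0.0169 0.0035]
top bread 0.96 [350.1 201.4] [ 0.6064 -0.2228  0.1834]
top bread 0.57 [319.4 192.7] [ 0.6047 -0.1569  0.1829]
top 14939 6530 ((0.6737478971481323, -0.24153076112270355), (0.18020622432231903, 0.2944287955760956), 1.6758915185928345) [0.02666569 0.16056559 0.20903938] [-0.04642204 -0.44218397  0.9499605 ]
1.05
```

View pics/side0.png

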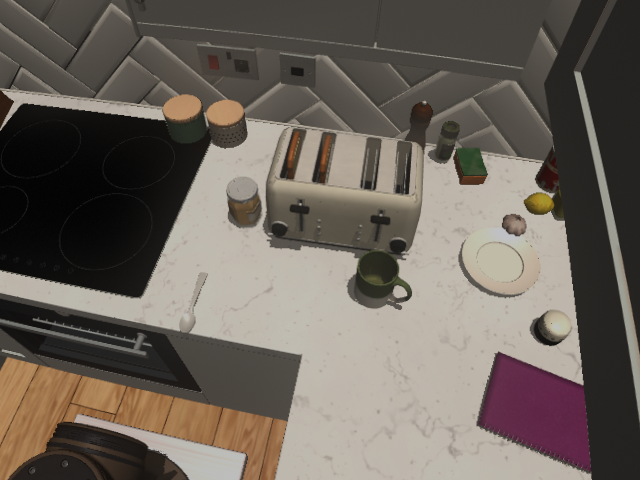

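View pics/top0.png

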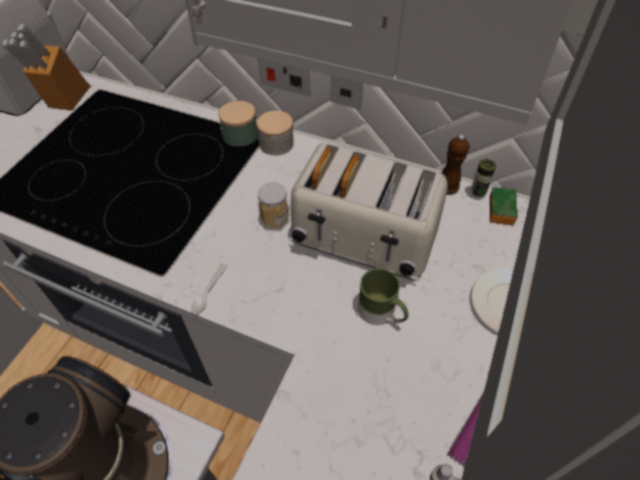

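Both pictures agree. The toaster is yawed about 1.7°, with its left lever at (300,207) in the side view and the mug clear to its right at (380,280). The tool can't tilt, so I plan to open the gripper and turn it so that one finger faces the toaster. That finger stands about 14 mm proud of the gripper body and can follow the lever down.

```bash
python3 - <<'E'
from h import *
print(np.round(camera_params('wrist')['T_tool_cam'],3))
im,d=grab_frame('side')
for uv in((200,25),(300,45),(450,55),(380,10)): print(uv,np.round(pt('side',uv,d[uv[1],uv[0]]),3))
for n in('side','top'):
    P=np.load(n+'P.npy')
    # front face: robust line fit x=a+b*y at mid heights, off the levers
    t=P[(P[:,2]>.09)&(P[:,2]<.15)&(abs(P[:,1]+.24)<.04)|(P[:,2]>.1)&(P[:,2]<.15)&(abs(P[:,1]+.24)>.11)&(abs(P[:,1]+.24)<.125)]
    t=t[abs(t[:,0]-np.median(t[:,0]))<.01]
    print(n,len(t),np.polyfit(t[:,1]+.168,t[:,0],1))
E
```

```text
[[-0.    -0.959 -0.282  0.071]
 [ 1.    -0.     0.     0.001]
 [-0.    -0.282  0.959 -0.143]
 [ 0.     0.     0.     1.   ]]
(200, 25) [0.671 0.011 0.446]
(300, 45) [ 0.672 -0.15   0.429]
(450, 55) [ 0.671 -0.379  0.445]
(380, 10) [ 0.722 -0.265  0.474]
side 1083 [-0.03007662  0.58595634]
top 967 [-0.03165143  0.58491845]
```

Call:
{"method": "drive_tool", "body": {"deltas": [[-1,[3.2,2.1,-0.9],0],[-1,[3.2,2.1,-0.9],0],[-1,[3.2,2.1,-0.9],0],[-1,[3.2,2.1,-0.9],0],[-1,[3.2,2.1,-0.9],0],[-1,[3.2,2.1,-0.9],0],[-1,[3.2,2.1,-0.9],0],[-1,[3.2,2.1,-0.9],0]]}}

```text
clock: 1.77
tool_pos: [0.3717, 0.4286, 0.3041]
orientation: [-180.0, -0.0, -13.9]
ft_force: [1.1, -0.2, 0.6]
grip_width: 0.0852
finger_force: 0.0
```

Call:
{"method": "drive_tool", "body": {"deltas": [[-1,[1.66,3.7,0],0],[-1,[1.66,3.7,0],0],[-1,[1.66,3.7,0],0],[-1,[1.66,3.7,0],0],[-1,[1.66,3.7,0],0],[-1,[1.66,3.7,0],0],[-1,[1.66,3.7,0],0],[-1,[1.66,3.7,0],0]]}}

```text
clock: 2.43
tool_pos: [0.428, 0.109, 0.3038]
orientation: [-179.9, -0.1, -13.9]
ft_force: [1.2, -0.4, -0.1]
grip_width: 0.085
finger_force: 0.0
```

Call:
{"method": "drive_tool", "body": {"deltas": [[-1,[1.66,3.7,0],0],[-1,[1.66,3.7,0],0],[-1,[1.66,3.7,0],0],[-1,[1.66,3.7,0],0],[-1,[1.66,3.7,0],0],[-1,[1.66,3.7,0],0],[-1,[1.66,3.7,0],0],[-1,[0,0,0],0.12]]}}

```text
clock: 3.1
tool_pos: [0.4786, -0.1742, 0.3029]
orientation: [179.9, 0.0, -20.7]
ft_force: [0.8, 0.4, -0.3]
grip_width: 0.0854
finger_force: 0.0
```

Call:
{"method": "drive_tool", "body": {"deltas": [[-1,[0,0,0],0.12],[-1,[0,0,0],0.12],[-1,[0,0,0],0.12],[-1,[0,0,0],0.12],[-1,[0,0,0],0.12],[-1,[0,0,0],0.12],[-1,[0,0,0],0.12],[-1,[0,0,0],0.12]]}}

```text
clock: 3.77
tool_pos: [0.4784, -0.1685, 0.3034]
orientation: [-180.0, -0.0, -76.2]
ft_force: [0.6, 0.0, -0.4]
grip_width: 0.0854
finger_force: 0.0
```

Call:
{"method": "drive_tool", "body": {"deltas": [[-1,[0,0,0],0.105],[-1,[0,0,0],0.105],[-1,[0,0,3.5],0],[-1,[0,0,3.5],0],[-1,[0,0,0],0],[-1,[0,0,0],0]]}}

```text
clock: 4.27
tool_pos: [0.4776, -0.1687, 0.2328]
orientation: [179.8, -0.0, -87.9]
ft_force: [-0.2, 0.4, 1.3]
grip_width: 0.0853
finger_force: 0.0
```

```bash
python3 - <<'E'
from h import *
T=tool(); im,d=grab_frame('wrist'); cv2.imwrite('pics/w1.png',im[:,:,::-1])
s=observe(); print(s['tool_pos'],s['orientation'])
for th in('lever_left_top','toaster_dial'):
  for r in landmark_of(th,'wrist')[:2]:
    u,v=map(int,r['point'])
    if 0<=u<640 and 0<=v<480:
        w=d[max(0,v-2):v+3,max(0,u-2):u+3]; w=w[w>0]; dd=np.median(w) if w.size else 0
        print(th,r['confidence'],u,v,pt('wrist',r['point'],dd,T))
E
```

```text
[ 0.4789499  -0.16883281  0.23456735] [ 1.79999880e+02 -5.65686821e-02 -8.78488073e+01]
lever_left_top 0.73 159 254 [ 0.56585275 -0.1676548   0.15289689]
```

View pics/w1.png

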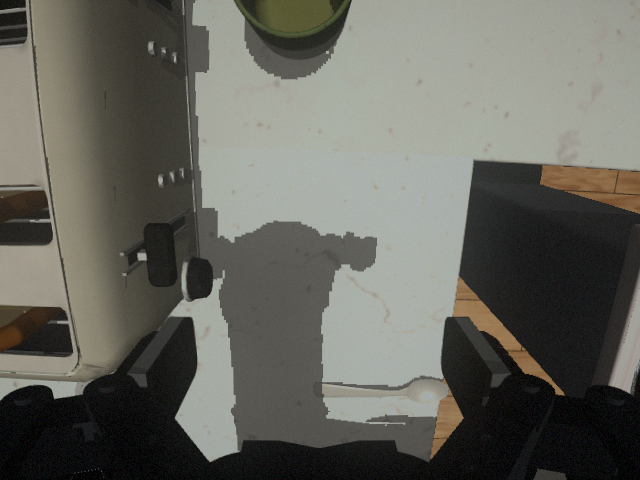

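The wrist view shows the lever piece at (160,254), the dial at (197,278), and the pressing finger's tip at (190,320). The finger linkage at (20,400) flares out toward the toaster, so I'll measure it in the tool frame.

```bash
python3 - <<'E'
from h import *
im,d=grab_frame('wrist'); T=np.eye(4)
for uv in((190,320),(160,322),(192,380),(150,350),(140,375),(110,385),(110,400),(88,395),(40,395),(20,390),(5,400),(10,440),(80,440)):
    print(uv,im[uv[1],uv[0]],np.round(pt('wrist',uv,d[uv[1],uv[0]],T)*1000))
c=camera_params('wrist'); K=np.array([[c['fx'],0,c['cx']],[0,c['fy'],c['cy']],[0,0,1]])
v,u=np.where((d>0)&(d<.2)); q=cv2.undistortPoints(np.stack([u,v],1)[:,None].astype(float),K,np.array(c['dist'],float))[:,0]
P=np.c_[q,np.ones(len(q))]*d[v,u][:,None]; C=np.array(c['T_tool_cam']); P=1000*(P@C[:3,:3].T+C[:3,3])
P=P[(P[:,1]<0)]
for z in range(-100,0,6):
    t=P[(P[:,2]>=z)&(P[:,2]<z+6)]
    if len(t)>5: print(z,len(t),'y',np.round(np.percentile(t[:,1],[0,2,50,98])),'x',np.round(np.percentile(t[:,0],[1,99])))
E
```

```text
(190, 320) [31 29 29] [ 10. -42. -17.]
(160, 322) [61 58 50] [ -54. -106.  110.]
(192, 380) [84 85 81] [-10. -42. -21.]
(150, 350) [52 54 50] [ 12. -47. -40.]
(140, 375) [130 130 126] [ 11. -46. -51.]
(110, 385) [23 24 21] [ 14. -48. -61.]
(110, 400) [12 21 18] [ 13. -47. -64.]
(88, 395) [ 9 12 12] [ 13. -53. -63.]
(40, 395) [20 19 20] [ 13. -64. -65.]
(20, 390) [14  8  9] [ 14. -69. -64.]
(5, 400) [13 15 15] [ 12. -73. -66.]
(10, 440) [11  7 10] [ 12. -63. -78.]
(80, 440) [13 11 15] [  3. -55. -67.]
-94 1300 y [-58. -32. -24. -14.] x [15. 20.]
-88 3877 y [-63. -60. -26.  -1.] x [ 8. 19.]
-82 4564 y [-67. -64. -29.  -1.] x [ 7. 18.]
-76 2795 y [-72. -70. -61.  -3.] x [-7. 18.]
-70 5626 y [-75. -71. -58. -40.] x [-8. 14.]
-64 1860 y [-75. -71. -53. -41.] x [ 7. 15.]
-58 491 y [-66. -64. -49. -43.] x [ 5. 14.]
-52 898 y [-53. -49. -43. -42.] x [ 0. 12.]
-46 916 y [-56. -55. -43. -42.] x [-8. 12.]
-40 860 y [-56. -55. -43. -42.] x [-10.  12.]
-34 770 y [-56. -55. -43. -42.] x [-10.  12.]
-28 674 y [-56. -55. -43. -42.] x [-10.  12.]
-22 477 y [-55. -53. -42. -42.] x [-10.  12.]
-16 91 y [-43. -43. -42. -42.] x [-9. 10.]
```

```bash
python3 - <<'E'
from h import *
im,d=grab_frame('wrist'); 
cv2.imwrite('pics/w2.png',cv2.resize(np.clip(im[290:440,0:230].astype(int)*2,0,255).astype(np.uint8)[:,:,::-1],None,fx=3.4,fy=3.4,interpolation=cv2.INTER_CUBIC))
c=camera_params('wrist'); K=np.array([[c['fx'],0,c['cx']],[0,c['fy'],c['cy']],[0,0,1]]); print(c['fx'])
v,u=np.where((d>0)&(d<.2)); q=cv2.undistortPoints(np.stack([u,v],1)[:,None].astype(float),K,np.array(c['dist'],float))[:,0]
P=np.c_[q,np.ones(len(q))]*d[v,u][:,None]; C=np.array(c['T_tool_cam']); P=1000*(P@C[:3,:3].T+C[:3,3])
for sgn in(-1,1):
  Q=P[(P[:,1]*sgn>30)]
  for z in list(range(-40,-10,3))+list(range(-80,-50,4)):
    t=Q[(Q[:,2]>=z)&(Q[:,2]<z+3)&(Q[:,0]>6)]
    if len(t)>2: print(sgn,z,len(t),'y',np.round(np.percentile(abs(t[:,1]),[2,98])),'x',np.round(np.percentile(t[:,0],[50,99])))
E
```

```text
423.609828882349
-1 -40 258 y [42. 56.] x [10. 12.]
-1 -37 241 y [42. 56.] x [11. 12.]
-1 -34 234 y [42. 56.] x [11. 12.]
-1 -31 220 y [42. 55.] x [11. 12.]
-1 -28 197 y [42. 56.] x [11. 12.]
-1 -25 183 y [42. 55.] x [11. 12.]
-1 -22 142 y [42. 54.] x [11. 12.]
-1 -19 75 y [42. 49.] x [11. 12.]
-1 -16 20 y [42. 43.] x [7. 9.]
-1 -80 1099 y [30. 65.] x [17. 18.]
-1 -76 801 y [30. 68.] x [13. 18.]
-1 -72 820 y [32. 71.] x [12. 17.]
-1 -68 1561 y [39. 72.] x [12. 15.]
-1 -64 1089 y [40. 72.] x [12. 14.]
-1 -60 624 y [43. 68.] x [12. 14.]
-1 -56 146 y [44. 61.] x [13. 13.]
-1 -52 438 y [42. 49.] x [10. 12.]
1 -40 259 y [43. 56.] x [11. 12.]
1 -37 240 y [43. 56.] x [11. 12.]
1 -34 211 y [43. 56.] x [11. 12.]
1 -31 229 y [43. 57.] x [11. 12.]
1 -28 206 y [43. 57.] x [11. 12.]
1 -25 175 y [43. 56.] x [11. 12.]
1 -22 146 y [43. 55.] x [11. 12.]
1 -19 68 y [43. 50.] x [11. 12.]
1 -16 15 y [43. 44.] x [ 8. 10.]
1 -80 1131 y [30. 66.] x [17. 18.]
1 -76 874 y [30. 69.] x [13. 18.]
1 -72 828 y [34. 72.] x [12. 17.]
1 -68 1555 y [39. 73.] x [12. 14.]
1 -64 1070 y [41. 73.] x [12. 14.]
1 -60 592 y [44. 69.] x [12. 15.]
1 -56 151 y [45. 61.] x [12. 13.]
1 -52 461 y [43. 49.] x [10. 12.]
```

View pics/w2.png

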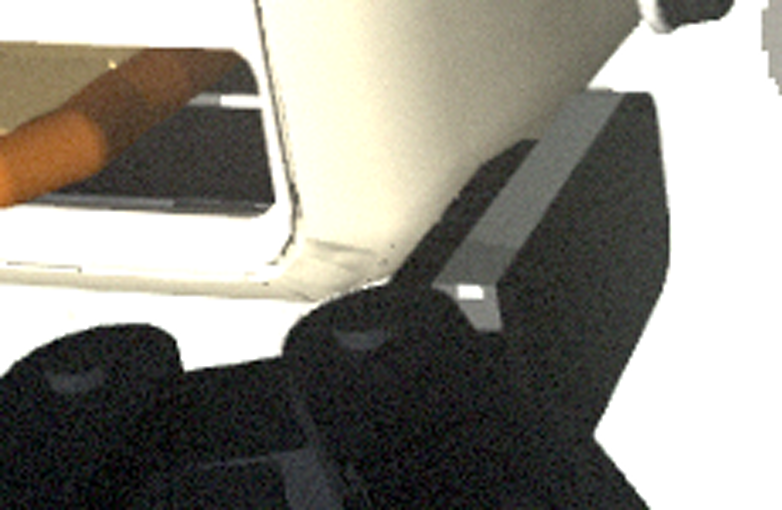

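The pad tip (y −42 to −49) ends at z ≈ −14. The knuckle stands out to about 73 mm, and the body tapers. With the gripper open and yawed so that the face normal lies about 37° off tool −x toward −y, the pad corner leads best while knuckle and body clear. Next I measure the face and lever with the wrist depth, in the same frame as the finger.

```bash
cat >> h.py <<'E'
def cloud(lo=.15,hi=.6):
    T=tool(); im,d=grab_frame('wrist'); c=camera_params('wrist'); K=np.array([[c['fx'],0,c['cx']],[0,c['fy'],c['cy']],[0,0,1]])
    v,u=np.where((d>lo)&(d<hi)); q=cv2.undistortPoints(np.stack([u,v],1)[:,None].astype(float),K,np.array(c['dist'],float))[:,0]
    P=np.c_[q,np.ones(len(q))]*d[v,u][:,None]; W=T@np.array(c['T_tool_cam']); return im,P@W[:3,:3].T+W[:3,3],im[v,u].astype(int).sum(1)
E
python3 - <<'E'
from h import *
im,P,br=cloud()
x,y,z=P.T
f=(z>.09)&(z<.17)&(y>-.27)&(y<-.09)&(x>.57)&(x<.60)&(br>200)
t=P[f]
for _ in range(3):
    A=np.c_[t[:,1]+.168,t[:,2]-.12,np.ones(len(t))]; k=np.linalg.lstsq(A,t[:,0],rcond=None)[0]; r=t[:,0]-A@k; t=t[abs(r)<max(2*r.std(),.001)]
print('face x=a*dy+b*dz+c',k,len(t),r.std())
for lo,hi in((.09,.12),(.12,.15),(.15,.17)):
    q=t[(t[:,2]>lo)&(t[:,2]<hi)]; print(lo,len(q),np.median(q[:,0]-k[0]*(q[:,1]+.168)))
l=P[(br<150)&(z>.13)&(z<.165)&(x>.54)&(x<.60)&(y>-.2)&(y<-.13)]
tp=l[abs(l[:,2]-np.median(l[:,2]))<.004]
print('lever top',len(l),len(tp),np.median(tp[:,2]),np.percentile(tp[:,0],[1,50,99]),np.percentile(tp[:,1],[1,50,99]))
print(cv2.minAreaRect(tp[:,:2].astype(np.float32)))
E
```

```text
face x=a*dy+b*dz+c [-0.02832162  0.19473229  0.58057933] 8355 0.000770278737290192
0.09 15 0.578612536991908
0.12 1379 0.5859367812852151
0.15 6961 0.5882492305839917
lever top 1981 1718 0.15270327198786046 [0.5592595  0.56629926 0.5814991 ] [-0.18449495 -0.16759391 -0.14933363]
((0.5707040429115295, -0.166336789727211), (0.02386416681110859, 0.03672648221254349), 2.0032787322998047)
```

Call:
{"method": "drive_tool", "body": {"deltas": [[-1,[0,0,0],0.1155],[-1,[0,0,0],0.1155],[-1,[0,0,0],0.1155],[-1,[0,0,0],0.1155],[-1,[0,0,0],0.1155],[-1,[0,0,0],0.1155],[-1,[0,0,0],0.1155],[-1,[0,0,0],0.1155]]}}

```text
clock: 5.23
tool_pos: [0.4789, -0.1685, 0.2343]
orientation: [-179.9, 0.1, -141.1]
ft_force: [0.3, -0.5, -0.6]
grip_width: 0.0854
finger_force: 0.0
```

Call:
{"method": "drive_tool", "body": {"deltas": [[-1,[-1.7,0.5,1.5],0],[-1,[-1.7,0.5,1.5],0],[-1,[0,0,0],0],[-1,[0,0,0],0]]}}

```text
clock: 5.57
tool_pos: [0.4987, -0.1389, 0.2033]
orientation: [180.0, -0.0, -140.7]
ft_force: [0.7, -0.0, 0.4]
grip_width: 0.0854
finger_force: 0.0
```

```bash
python3 - <<'E'
from h import *
s=observe(); print(s['tool_pos'],s['orientation'],s['clock'],s['ft_force'])
im,P,br=cloud(.05,.6); cv2.imwrite('pics/w3.png',im[:,:,::-1])
x,y,z=P.T
f=(z>.10)&(z<.175)&(y>-.25)&(y<-.10)&(x>.57)&(x<.60)&(br>200)
for lo in(.10,.115,.13,.145,.16):
    q=P[f&(z>lo)&(z<lo+.015)]
    if len(q)>20: print('face',lo,len(q),np.percentile(q[:,0]+.03*(q[:,1]+.168),[10,50,90]))
l=P[(br<150)&(z>.146)&(z<.159)&(x>.54)&(x<.60)&(y>-.2)&(y<-.13)]
if len(l)>20: print('lever',len(l),np.median(l[:,2]),np.percentile(l[:,0],[1,50,99]),np.percentile(l[:,1],[1,50,99]))
T=tool(); Q=1000*((P-T[:3,3])@T[:3,:3]); t=Q[(Q[:,1]<-38)&(Q[:,2]>-30)&(Q[:,2]<-10)&(abs(Q[:,0])<14)]
for a in range(-30,-10,3):
    k=t[(t[:,2]>=a)&(t[:,2]<a+3)]
    if len(k)>3: print(a,len(k),k.min(0).round(1),k.max(0).round(1))
E
```

```text
[ 0.49868433 -0.1388834   0.20331726] [ 1.79982248e+02 -4.15887286e-02 -1.40744963e+02] 5.5667 [ 0.66590789 -0.04370551  0.37274611]
face 0.1 68 [0.57851491 0.57983655 0.5823126 ]
face 0.115 31 [0.58383642 0.58439344 0.584949  ]
face 0.13 1565 [0.58466852 0.58543088 0.58614803]
face 0.145 3785 [0.58576838 0.58661225 0.58751323]
face 0.16 6236 [0.58781782 0.5905867  0.59333096]
lever 1173 0.1522917460066599 [0.5589144  0.56229301 0.57369105] [-0.18409072 -0.15932589 -0.14856822]
-30 370 [-10.9 -56.1 -30. ] [ 12.3 -41.9 -27. ]
-27 341 [-10.5 -56.3 -27. ] [ 12.3 -42.  -24. ]
-24 313 [-11.1 -55.3 -24. ] [ 12.4 -42.  -21. ]
-21 258 [-10.9 -54.6 -21. ] [ 12.2 -42.1 -18. ]
-18 197 [-10.1 -49.5 -18. ] [ 11.7 -42.1 -15. ]
-15 72 [ -9.3 -43.1 -15. ] [  9.1 -42.1 -12.3]
```

View pics/w3.png

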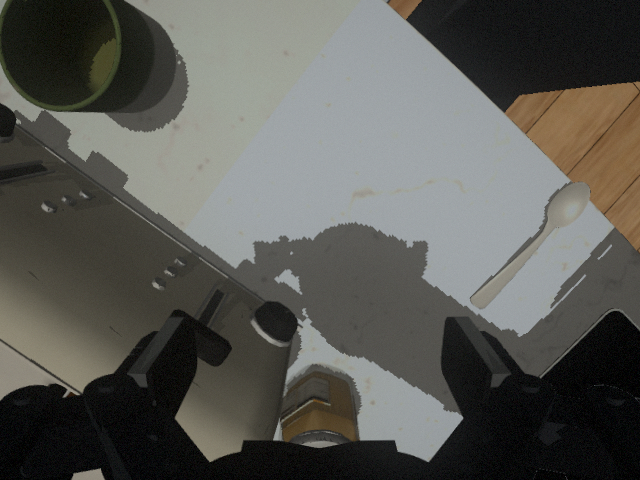

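The lever's outer edge is at x = 0.559 and the face is at 0.585, leaning away slightly higher up. Setting TCP x = 0.525 gives about 5 mm of pad overlap and 3 mm of knuckle clearance.

Call:
{"method": "drive_tool", "body": {"deltas": [[-1,[-1.0,-0.83,0],0],[-1,[-1.04,-0.83,0],0],[-1,[0,0,2],0],[-1,[0,0,2],0],[-1,[0,0,1.2],0],[-1,[0,0,0],0],[-1,[0,0,0],0]]}}

```text
clock: 6.2
tool_pos: [0.5249, -0.1398, 0.152]
orientation: [-180.0, -0.0, -140.8]
ft_force: [0.0, -0.2, 1.3]
grip_width: 0.0855
finger_force: 0.0
```

```bash
python3 - <<'E'
from h import *
s=observe(); print(s['tool_pos'],s['orientation'],s['clock'],s['ft_force'])
im,P,br=cloud(.05,.6); cv2.imwrite('pics/w4.png',cv2.resize(im[200:480,0:340,::-1],None,fx=2,fy=2))
E
```

```text
[ 0.52489873 -0.13977058  0.15203164] [-1.79979936e+02 -9.49059565e-03 -1.40830533e+02] 6.2 [ 0.01140515 -0.21031684  1.30490773]
```

View pics/w4.png

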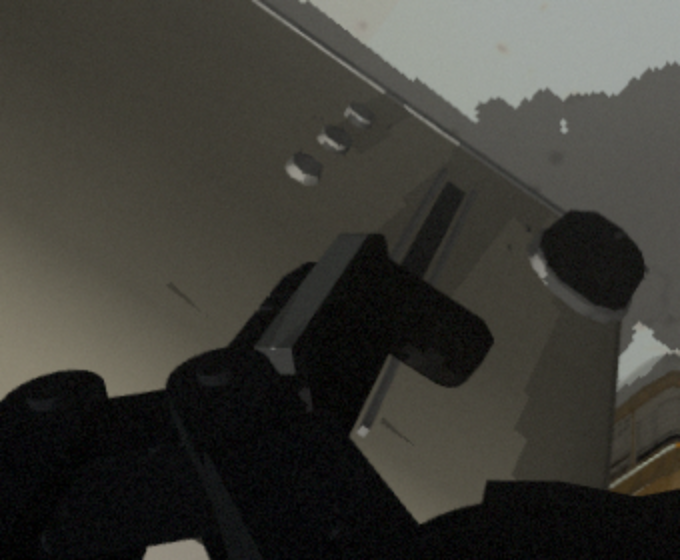

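Call:
{"method": "drive_tool", "body": {"deltas": [[-1,[-0.32,0.39,0],0],[-1,[0,0,0.6],0],[-1,[0,0,0.4],0],[-1,[0,0,0.4],0],[-1,[0,0,0.4],0],[-1,[0,0,0.4],0],[-1,[0,0,0],0]]}}

```text
clock: 6.83
tool_pos: [0.5243, -0.1342, 0.1283]
orientation: [179.9, -0.1, -140.8]
ft_force: [0.1, -0.1, 0.9]
grip_width: 0.0852
finger_force: 0.0
```

```bash
cat > chk.py <<'E'
from h import *
s=observe(); print(s['tool_pos'],s['clock'],s['ft_force'],s['wrist_torque'])
im,P,br=cloud(.05,.6); x,y,z=P.T
zl=s['tool_pos'][2]+.015
l=P[(br<150)&(abs(z-zl)<.025)&(x>.54)&(x<.60)&(y>-.160)&(y<-.145)]
print('expect',zl,'lever',len(l),np.percentile(l[:,2],[5,50,75,95]),np.percentile(l[:,0],[2,98]))
print(observe()['ft_force'])
_,d=grab_frame('side'); m=landmark_of('lever_left_top','side')[:1]
for r in m:
    u,v=r['point']; print(r['confidence'],r['point'],pt('side',(u,v),np.median(d[int(v)-1:int(v)+2,int(u)-1:int(u)+2])))
E
python3 chk.py
```

```text
[ 0.52432077 -0.13419357  0.12829211] 6.8333 [ 0.14655199 -0.09966077  0.89268085] [-0.01657031 -0.02564572  0.02161356]
expect 0.1432921114150259 lever 1262 [0.13521675 0.1406711  0.14124852 0.14193226] [0.55888973 0.58407843]
[ 0.93404066  0.17972204 -0.36771654]
```

The lever top is now at 0.141, down from 0.1525, so it is following the fingertip. I'll carry on down.

Call:
{"method": "drive_tool", "body": {"deltas": [[-1,[0,0,0.5],0],[-1,[0,0,0.5],0],[-1,[0,0,0.5],0],[-1,[0,0,0.5],0],[-1,[0,0,0.5],0],[-1,[0,0,0],0]]}}

```text
clock: 7.48
tool_pos: [0.5241, -0.1342, 0.1029]
orientation: [179.9, -0.1, -140.8]
ft_force: [-0.5, 0.1, -0.3]
grip_width: 0.0856
finger_force: 0.0
```

```bash
python3 chk.py
```

```text
[ 0.52405149 -0.13417202  0.10291757] 7.4833 [-0.46570343  0.09091806 -0.34346588] [-0.04254498  0.06332388  0.02475212]
expect 0.11791756918516648 lever 1406 [0.10859958 0.11520532 0.1158644  0.11669692] [0.55889807 0.58335004]
[-0.07276108 -0.51327814 -0.20665579]
0.86 [301.5, 219.5] [ 0.54516377 -0.17511274  0.14564176]
```

Call:
{"method": "drive_tool", "body": {"deltas": [[-1,[0,0,0.4],0],[-1,[0,0,0.4],0],[-1,[0,0,0.4],0],[-1,[0,0,0.4],0],[-1,[0,0,0.4],0],[-1,[0,0,0],0]]}}

```text
clock: 8.13
tool_pos: [0.5242, -0.1342, 0.0833]
orientation: [179.9, -0.1, -140.8]
ft_force: [0.1, 0.9, -0.3]
grip_width: 0.0854
finger_force: 0.0
```

Call:
{"method": "drive_tool", "body": {"deltas": [[-1,[0,0,0.4],0],[-1,[0,0,0.4],0],[-1,[0,0,0.3],0],[-1,[0,0,0],0]]}}

```text
clock: 8.47
tool_pos: [0.5244, -0.1342, 0.0725]
orientation: [180.0, -0.0, -140.8]
ft_force: [-1.2, 0.8, 0.3]
grip_width: 0.0853
finger_force: 0.0
```

```bash
python3 chk.py
```

```text
[ 0.52442556 -0.13422838  0.07252083] 8.4667 [-1.18318253  0.83056833  0.30824642] [-0.01723454 -0.00475182  0.01316429]
expect 0.08752082716771155 lever 1682 [0.07640902 0.08477787 0.08558248 0.08793215] [0.55891151 0.58283254]
[-0.20388273  0.07586863 -0.47120595]
0.66 [299.5, 228.4] [ 0.55175451 -0.16913615  0.10620821]
```

Call:
{"method": "drive_tool", "body": {"deltas": [[-1,[0,0,0.2],0],[-1,[0,0,0.2],0],[-1,[0,0,0.2],0],[-1,[0,0,0],0]]}}

```text
clock: 8.95
tool_pos: [0.5247, -0.1342, 0.0669]
orientation: [180.0, -0.0, -140.8]
ft_force: [0.4, -0.1, -0.4]
grip_width: 0.0855
finger_force: 0.0
```

Call:
{"method": "drive_tool", "body": {"deltas": [[-1,[0,0,0.1],0],[-1,[0,0,0],0]]}}

```text
clock: 9.12
tool_pos: [0.5247, -0.1342, 0.0661]
orientation: [180.0, -0.0, -140.8]
ft_force: [-0.2, -0.0, -1.0]
grip_width: 0.0853
finger_force: 0.0
```

Call:
{"method": "drive_tool", "body": {"deltas": [[-1,[0,0,0.1],0],[-1,[0,0,0],0]]}}

```text
clock: 9.28
tool_pos: [0.5248, -0.1342, 0.0652]
orientation: [180.0, -0.0, -140.8]
ft_force: [0.9, -0.3, -0.2]
grip_width: 0.0851
finger_force: 0.0
```

Call:
{"method": "drive_tool", "body": {"deltas": [[-1,[0,0,0.1],0],[-1,[0,0,0],0]]}}

```text
clock: 9.45
tool_pos: [0.525, -0.1343, 0.0646]
orientation: [-180.0, 0.0, -140.8]
ft_force: [-0.7, 1.0, 3.9]
grip_width: 0.0854
finger_force: 1.9
```

Call:
{"method": "drive_tool", "body": {"deltas": [[-1,[0,0,0.1],0],[-1,[0,0,0],0]]}}

```text
clock: 9.62
tool_pos: [0.5252, -0.1343, 0.0641]
orientation: [-180.0, 0.0, -140.8]
ft_force: [-2.1, 1.4, 9.3]
grip_width: 0.0855
finger_force: 4.8
```

```bash
python3 chk.py
```

```text
[ 0.52517559 -0.13433013  0.06410199] 9.6167 [-2.13670243  1.35253033  9.3214707 ] [ 0.04815518  0.86941751 -0.11485485]
expect 0.07910199136189527 lever 1839 [0.06911152 0.07738564 0.07813868 0.08120939] [0.55902746 0.58279117]
[-2.33436229  1.76996389  8.52188314]
0.45 [299.3, 232.0] [ 0.55355038 -0.16806548  0.09117118]
```

The stop is reached: 9 N at the wrist, lever top at 0.0775. Retracting.

Call:
{"method": "drive_tool", "body": {"deltas": [[-1,[0,0,-0.5],0],[-1,[0,0,-1.0],0],[-1,[1.2,1.0,0],0],[-1,[1.2,1.0,0],0],[-1,[1.2,1.0,-2],0],[-1,[1.2,1.0,-3],0],[-1,[0,0,-4],0],[-1,[0,0,-4],0]]}}

```text
clock: 10.43
tool_pos: [0.4607, -0.1336, 0.2101]
orientation: [180.0, -0.1, -140.8]
ft_force: [1.6, 0.1, 0.1]
grip_width: 0.0853
finger_force: 0.0
```

Call:
{"method": "drive_tool", "body": {"deltas": [[-1,[-1,3,-1],0],[-1,[-1,3,0],0],[-1,[-1,3,0],0],[-1,[-1,3,0],0],[-1,[-1,3,0],0],[-1,[0,0,0],0],[-1,[0,0,0],0]]}}

```text
clock: 11.02
tool_pos: [0.406, 0.0157, 0.2192]
orientation: [-180.0, 0.1, -140.6]
ft_force: [0.2, -0.2, -0.1]
grip_width: 0.0857
finger_force: 0.0
```

```bash
python3 - <<'E'
from h import *
s=observe(); print(s['tool_pos'],s['clock'],s['ft_force'])
for n in('side','top'):
    im,d=grab_frame(n)
    if n=='side': cv2.imwrite('pics/s9.png',cv2.resize(im[100:330,150:450,::-1],None,fx=2.5,fy=2.5))
    for th in('lever_left_top','mug','honey_jar','teaspoon'):
        for r in landmark_of(th,n)[:1]:
            u,v=r['point']; w=d[int(v)-2:int(v)+3,int(u)-2:int(u)+3]
            print(n,th,round(r['confidence'],2),np.round(r['point'],1),np.round(pt(n,(u,v),np.median(w[w>0])),4))
    cs=cut_out('toaster',n)[0]; m=cv2.erode(cs['region'].astype(np.uint8),np.ones((3,3)))>0
    v,u=np.where(m&(d>0)); P=np.array([pt(n,(a,b),d[b,a]) for a,b in zip(u[::3],v[::3])]); t=P[(P[:,2]>.165)&(P[:,2]<.195)]
    print(n,cv2.minAreaRect(t[:,:2].astype(np.float32)))
E
```

```text
[0.40603438 0.01574131 0.21920811] 11.0167 [ 0.17599768 -0.22174617 -0.06617308]
side lever_left_top 0.53 [300.8 233.1] [ 0.5632 -0.1688  0.074 ]
side mug 0.75 [379.9 296.1] [ 0.4636 -0.3435  0.0532]
side honey_jar 0.57 [245.9 215. ] [ 0.6057 -0.0386  0.0458]
side teaspoon 0.98 [196.  299.5] [4.114e-01 1.730e-02 4.000e-04]Traceback (most recent call last):
  File "<stdin>", line 11, in <module>
  File "h.py", line 12, in pt
    W,n=ray(name,uv,T); return (W@np.append(n*d,1))[:3]
        ~~~^^^^^^^^^^^
  File "h.py", line 7, in ray
    c=camera_params(name); K=np.array([[c['fx'],0,c['cx']],[0,c['fy'],c['cy']],[0,0,1]])
ValueError: time passes only in moves, steps and waits
```

View pics/s9.png

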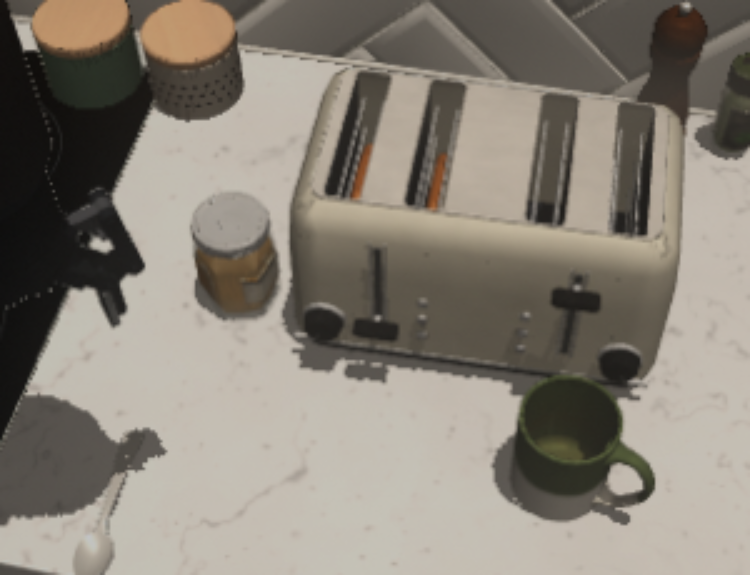

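The final picture shows the left lever fully down at (375,328) with the bread lowered and glowing. The right lever is up at (577,298). Jar, mug and spoon are in place, and the hand is clear at the left.

```bash
python3 -c "
from station import *
print(sign_off())"
```

```text
the job is handed in; nothing more can be done
None
```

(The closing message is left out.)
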